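# Fill the breakfast caddy

### The arm

A 6-joint arm with a two-finger parallel gripper is mounted at the origin on a cart in front of the work surface, level with it; the furniture and walls round the work are solid. World frame = base frame: x ahead of the robot, y to its left, z up, the work surface at z = 0. Lengths are in m, angles in rad, forces in N, time in s.
With the tool pointing down it reaches from about 0.375 to 0.9 m from the base axis. Payload 3.1 kg.
Tool frame: the origin (TCP) lies at the very end of the fingers, on their centre line; the grasp point (between the pads) lies 19 mm behind it (manip.pinch_z is the distance from the TCP to the grasp point, in m); z points along the fingers, y is the line along which they close (so a half turn about z gives the same grasp; the last joint's range is limited). The gripper opens to 85 mm and grips with 20 to 120 N. Pads are 22 mm wide; open, the fingers measure 114 mm over their backs; the gripper's body (76 mm by 85 mm) begins 54 mm behind the grasp point. The pads swing forward as they close: fully open they stand 13 mm farther back than shut.
Start: joints at [1.028, 0.527, 1.433, -0, 1.181, -0.178], TCP at [0.223, 0.584, 0.231] pointing down, gripper open.
Joint ranges: [-3.08, 3.08], [-0.75, 2.2], [0.22, 2.44], [-1.43, 4.57], [0, 2.65], [-2.85, 2.85]. Speed limits (rad/s): [2.79, 2.79, 3.14, 3.14, 3.14, 3.14].

### API

Orientations are given as a unit quaternion [x, y, z, w].
In Python, from station import manip gives the robot as it stands.
- The arm moves only by the tool servo_tool, never from a script. Its argument "commands" is one flat list of numbers, 7 for each row, row after row: the shift along the tool's x, y, z each as a share of 500 mm, from -1 to 1, then the turn, a rotation vector about the tool's x, y, z each as a share of 360 degrees, from -1 to 1, then the opening, from -1 (shut) to 1 (fully open). In form: [dx, dy, dz, rx, ry, rz, claw, dx, dy, dz, rx, ry, rz, claw, ...]. A call has 1 to 12 rows; each row shifts and turns the commanded pose from where the row before left it, along the tool's axes as they then stand; what a row does not reach is not made up. A row lasts 1/12 s, in which the tool goes at most 41.7 mm and 7.16 degrees, less where a joint would pass 70% of its speed; a pose out of reach is approached as far as the arm can. A call with a number of a shift or a turn outside -1 to 1 is refused whole. A call with a gripper value outside its range is refused whole. The fingers move at their own pace and stop on an object; "force" is the grip in N (left out, the last holds). Time passes only in rows, so rows that do not move let the fingers close. It gives the time, the measured TCP pose, the force, the opening and the grip force at its end, in the units of the state.
- manip.sense(): the state, without advancing time (a new reading comes with each control period).
- manip.snapshot(name): name is "scene" or "top" or "wrist"; returns a dict with "img" (400x640x3 uint8, red, green, blue), "mtx" (3x3 intrinsics, pixels), "distortion" ([k1, k2, p1, p2, k3] as OpenCV has them; the pictures are not rectified), "world_to_cam" (4x4, takes a point from world to camera coordinates). Camera axes: x right, y up, looking along -z (the intrinsics and any distortion apply to the point x, -y, -z); pixel columns grow to the right and rows downward; lengths in m; the calibration is good to about 2 mm. A picture is of the moment at which its call begins. There is no depth.
- manip.sign_off(): hands the job in; it is judged then, once.
Trained networks look in a picture, given as the dict that the camera call returned (one of the last four; its "shot" number tells which), for a name from the list of things; names that differ only in an ending like _2 or _b are one class to them, and where a whole thing is asked for, a point or a joint stands for the part that bears it (a point fixed in the world has none). Each returns a list of dicts, best first, with "conf" (0 to 1); they miss things now and then, are a little off and sometimes report something else, mostly with a low value. They report only what shows in the picture. A call takes as long as a camera call.
- manip.look_for(picture, query): "box" ([left, top, width, height] in pixels, round what is visible of it).
- manip.silhouettes(picture, query): "pixels" (400x640 bool, what is visible of it) and "box" ([left, top, width, height] in pixels, round what is visible of it).
The state is a dict: "t": time; "q": joint angles; "qd": joint speeds; "tau": joint torques, N m; "tcp_pos": TCP position; "tool_rot": TCP orientation; "force": force on the tool from outside, world axes, zero at the start; "ft_torque": the same for the moment, N m; "finger_gap": opening from 0.0 (shut) to 1.0 (fully open); "gripper_force": force on a finger pad.
Only numpy, scipy, OpenCV 4.12 (cv2) and the standard library are available. Lean on these libraries where they do the work, as an engineer would, in place of code of your own. Each camera call takes 0.05 s, during which the arm holds its last target. There are 200 camera calls.

### The job

Fill the breakfast caddy on the worktop for the guests' table: the wooden pepper mill goes in the large round pocket, the glass salt shaker in the smaller round pocket, the honey jar in the square pocket, each standing upright on the pocket's floor, and the mandarin in the small round dish hole. Set the mill, the shaker and the jar down rather than dropping them in. The red-capped spice jars and the lime are for cooking: leave them where they are, and at the end let everything stand still.

Things in the scene. Friction and masses are not known exactly. Their poses are not given: they have to be found in the camera images.
- pepper_mill: Wooden pepper mill, turned brown wood with a small metal knob on top, 58 mm diameter, 150 mm high, 0.18 kg, standing. It fills about a 58 mm round up to 108 mm, its head is 50 mm wide from 109 to 139 mm; grip it round the body at 85 to 100 mm. Origin: centre of its underside, z up.
- salt_shaker: Clear glass salt shaker with a grey domed cap, 44 mm diameter, 90 mm high, 0.1 kg, standing; body up to 70 mm, cap 34 mm wide above. Origin: centre of its underside, z up.
- honey_jar: Stout honey jar, golden with a broad red lid, 58 (x) x 62 (y) x 86 mm high, 0.36 kg, standing; lid 56 mm diameter. It stays about as wide from foot to lid. Origin: centre of its underside, x and y across it, z up.
- mandarin_center (a point): Centre of an orange mandarin, a slightly flattened ball 49 mm across and 44 mm high, 0.05 kg; the point lies 22 mm above the worktop at the start.
- spice_jar: Look-alike to be left: slim glass spice jar with a red cap, 45 mm diameter, 106 mm high, standing loose among the things to gather (more such jars stand far back on the left). Origin: centre of its underside, z up.
- lime: Look-alike to be left: green lime, 52 (x) x 43 (y) x 42 mm, lying loose. Origin: centre of its underside.
- pocket_large_round: Fixed square insert of light wood, 81 x 81 x 22 mm, with a round pocket 70 mm in diameter, 14 mm deep, its black floor 8 mm above the underside, for the pepper mill. Origin: centre of its underside, 6 mm above the worktop; x, y along its edges, z up. The four inserts stand in one row along y (in an order that varies), centres 82 mm apart, filling a fixed dark wooden tray of 99 x 345 mm.
- pocket_small_round: Fixed square insert of light wood, 81 x 81 x 22 mm, with a round pocket 56 mm in diameter, 14 mm deep, its black floor 8 mm above the underside, for the salt shaker. Origin: centre of its underside, 6 mm above the worktop; x, y along its edges, z up. The tray's rim is 8 mm thick and 34 mm high above the worktop.
- pocket_square: Fixed square insert of light wood, 81 x 81 x 22 mm, with a square pocket 72 x 72 mm (sides along x and y), 14 mm deep, its black floor 8 mm above the underside, for the honey jar. Origin: centre of its underside, 6 mm above the worktop; x, y along its edges, z up. Each end of the tray has a brass bow handle, reaching 19 mm out, 28 mm high.
- pocket_dish: Fixed square insert of light wood, 81 x 81 x 22 mm, with a round hole 40 mm in diameter, 14 mm deep, for the mandarin, which rests on the hole's edge and sinks about 10 mm in: its centre then lies about 35 mm above the insert's underside. Origin: centre of its underside, 6 mm above the worktop; x, y along its edges, z up.

How it is judged:
By the outcome, as a careful person would: the job done as asked, in the order asked, and still so for the second after the job is handed in, with the robot touching nothing.
It also fails if it takes over 106 s, if anything falls off the work surface, if the arm or the gripper's body presses on something with over 40 N, if the wrist force passes 120 N, or if a joint passes its speed limit or range.

## Working session

There is one attempt and no reset: what is moved stays moved. The work goes in short steps, Python scripts to look and compute and a tool call to move; the robot and the scene stay as the last step left them, time stands still between calls to the robot, and variables do not carry over. Pictures are saved under pics/ and viewed, at most 14 in all, crops included, and the job is handed in when it is done.

Besides the shell and the picture viewer there is one more tool, called after ">>>" as name(argument=value, ...), one argument or row to a line, values as JSON. servo_tool: Moves the arm, as the interface text tells. Its arguments: {"type":"object","properties":{"commands":{"type":"array"},"force":{"type":"number"}},"required":["commands"]}

```bash
ls; mkdir -p pics
cat > h.py <<'E'
import numpy as np, cv2
from scipy.spatial.transform import Rotation as R
from station import manip
def snap(n,f=None):
    s=manip.snapshot(n)
    if f: cv2.imwrite('pics/'+f,s['img'][:,:,::-1])
    return s
def ray(s,uv):
    p=cv2.undistortPoints(np.array([[uv]],float),np.array(s['mtx']),np.array(s['distortion']))[0,0]
    T=np.linalg.inv(np.array(s['world_to_cam'])); d=T[:3,:3]@np.array([p[0],-p[1],-1]); return T[:3,3],d
def at_z(s,uv,z):
    o,d=ray(s,uv); return o+d*(z-o[2])/d[2]
def proj(s,P):
    P=np.atleast_2d(P); c=P@np.array(s['world_to_cam'])[:3,:3].T+np.array(s['world_to_cam'])[:3,3]
    c=c*[1,-1,-1]
    return cv2.projectPoints(c,np.zeros(3),np.zeros(3),np.array(s['mtx']),np.array(s['distortion']))[0][:,0]
E
python3 - <<'E'
from h import *
for n in ['scene','top']:
    s=snap(n,n+'0.png')
    T=np.linalg.inv(np.array(s['world_to_cam'])); print(n,T[:3,3].round(3))
    for q in ['pepper_mill','salt_shaker','honey_jar','mandarin_center','spice_jar','lime','pocket_large_round','pocket_small_round','pocket_square','pocket_dish']:
        print(q,[(np.round(d['box']).astype(int).tolist(),round(d['conf'],2)) for d in manip.look_for(s,q)][:5])
print(manip.sense())
E
```

```text
pics
scene [-0.065 -0.387  0.796]
pepper_mill [([256, 163, 25, 50], 0.76)]
salt_shaker [([220, 164, 17, 31], 0.67), ([295, 165, 24, 38], 0.65)]
honey_jar [([296, 163, 19, 37], 0.76), ([221, 167, 16, 27], 0.53)]
mandarin_center [([263, 158, 15, 16], 0.68)]
spice_jar [([183, 141, 27, 34], 0.59)]
lime [([230, 145, 13, 18], 0.73)]
pocket_large_round [([394, 240, 41, 42], 0.97), ([353, 228, 50, 39], 0.68)]
pocket_small_round [([426, 254, 44, 45], 0.73)]
pocket_square [([326, 222, 43, 29], 0.59)]
pocket_dish [([356, 229, 44, 38], 0.91)]
top [ 0.391 -0.004  1.081]
pepper_mill [([260, 214, 25, 17], 0.96)]
salt_shaker [([216, 225, 19, 14], 0.63)]
honey_jar [([283, 180, 22, 23], 0.59)]
mandarin_center [([238, 181, 16, 16], 0.62)]
spice_jar [([164, 222, 30, 20], 0.68)]
lime [([191, 186, 20, 15], 0.53)]
pocket_large_round [([403, 197, 37, 33], 0.87)]
pocket_small_round [([433, 196, 36, 30], 0.71)]
pocket_square [([345, 205, 33, 30], 0.79), ([191, 186, 19, 14], 0.27)]
pocket_dish [([376, 200, 31, 32], 0.69)]
{'t': 1.1, 'q': array([ 1.02750646e+00,  5.27501274e-01,  1.43264405e+00,  3.86030029e-06,
        1.18140363e+00, -1.78461692e-01]), 'qd': array([-0.00228499,  0.00080669, -0.00016224,  0.00046116,  0.00128632,
       -0.00144457]), 'tau': array([-7.83539763e-04, -4.42337930e+01, -1.78420132e+01, -2.34565732e-04,
        8.88676223e-04,  4.07875334e-06]), 'tcp_pos': array([0.22294566, 0.58389101, 0.23132747]), 'tool_rot': array([1.81404856e-01, 9.83408500e-01, 2.10720899e-05, 6.04405850e-06]), 'force': array([-0.41912353, -0.41050079,  0.24654817]), 'ft_torque': array([-0.03529759,  0.04023134,  0.00903796]), 'gripper_force': 0.0, 'finger_gap': 1.0004352333885431}
```

View pictures.

```bash
cd pics
python3 - <<'E'
import cv2,numpy as np
a=cv2.imread('scene0.png')[110:310,150:480]; b=cv2.imread('top0.png')[150:270,150:480]
cv2.imwrite('m.png',np.vstack([cv2.resize(a,(726,330*0+330),interpolation=cv2.INTER_CUBIC),cv2.resize(b,(726,264),interpolation=cv2.INTER_CUBIC)]))
E
```

```text
(no output)
```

View pics/m.png

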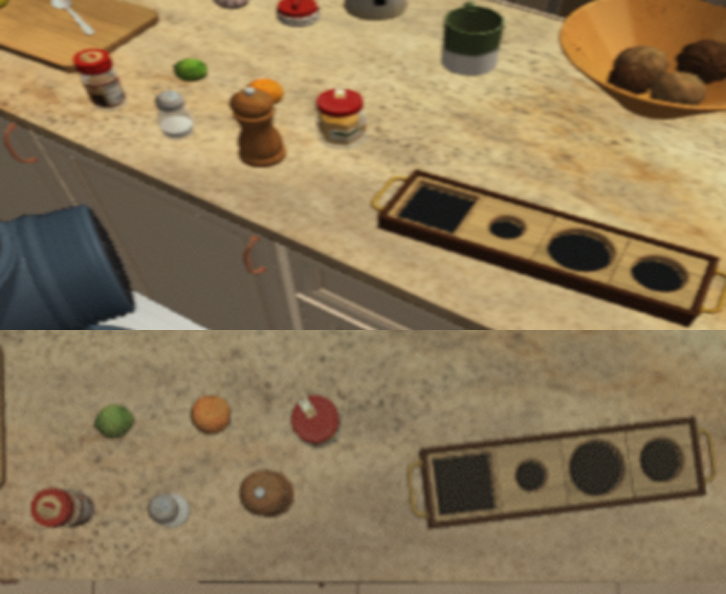

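View pics/top0.png

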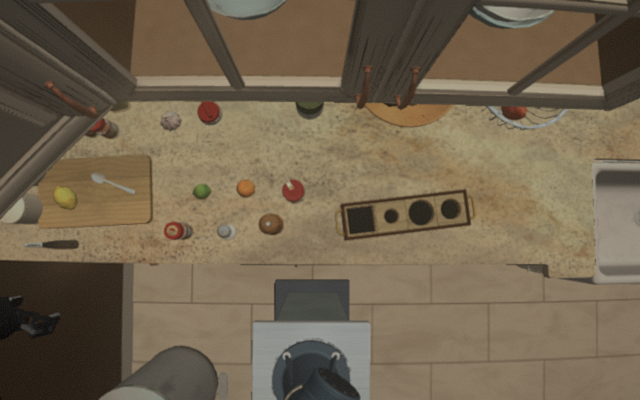

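Run:
```python
from h import *
from scipy.optimize import least_squares
s=snap('top'); s2=snap('scene')
def cyl(p,r,h,z0=0):
    a=np.linspace(0,2*np.pi,40); return np.array([[p[0]+rr*np.cos(t),p[1]+rr*np.sin(t),z] for (rr,z) in ((r,z0),(r,h)) for t in a])
def boxof(uv): return np.r_[uv.min(0),uv.max(0)]
H=dict(pepper_mill=(.027,.145),salt_shaker=(.019,.088),honey_jar=(.029,.086),mandarin_center=(.0225,.042),spice_jar=(.022,.106),lime=(.022,.040))
for q,(r,h) in H.items():
    for n,ss in (('top',s),('scene',s2)):
        for d in manip.silhouettes(ss,q)[:2]:
            ys,xs=np.nonzero(d['pixels']); b=np.array([xs.min(),ys.min(),xs.max()+1,ys.max()+1])
            f=least_squares(lambda p:boxof(proj(ss,cyl(p,r,h)))-b+.5,at_z(ss,(b[:2]+b[2:])/2,h/2)[:2])
            print(q,n,round(d['conf'],2),b,f.x.round(3),f.fun.round(1),len(xs))
for q in ['pocket_square','pocket_dish','pocket_large_round','pocket_small_round']:
    for n,ss in (('top',s),('scene',s2)):
        for d in manip.silhouettes(ss,q)[:2]:
            ys,xs=np.nonzero(d['pixels']); print(q,n,round(d['conf'],2),at_z(ss,(xs.mean(),ys.mean()),.028)[:2].round(3),len(xs))
# tray outline corners in top
im=s['img']; print('px/m',np.linalg.norm(proj(s,[[.5,0,.03]])-proj(s,[[.5,.1,.03]]))*10)
print(s['mtx'])
for c in [(341,205),(467,190),(471,228),(345,240)]: print(c, at_z(s,c,.034).round(3))
print(manip.sense()['t'])
```

```text
pepper_mill top 0.65 [259 214 284 236] [0.41  0.101] [-1.1 -0.4  1.2  0.4] 453
pepper_mill scene 0.68 [254 163 280 212] [0.408 0.095] [-0.8 -3.   0.9  2.8] 878
salt_shaker top 0.69 [217 224 236 240] [0.393 0.223] [-1.4  0.4  1.5 -0.4] 235
salt_shaker scene 0.55 [220 165 238 196] [0.391 0.217] [-1.1 -1.1  1.2  1. ] 409
honey_jar top 0.97 [282 179 306 204] [0.499 0.048] [ 0.2 -0.2 -0.2  0.2] 474
honey_jar scene 0.93 [293 164 316 201] [0.498 0.046] [-0.  -0.6  0.   0.6] 740
mandarin_center top 0.58 [258 214 285 235] [0.414 0.109] [ 4.2  1.9 -4.3 -1.9] 442
mandarin_center top 0.56 [236 179 255 198] [0.51 0.18] [-0.2  0.3  0.2 -0.3] 280
mandarin_center scene 0.47 [264 159 278 172] [0.516 0.178] [-1.6 -4.5  1.7  4.2] 96
spice_jar top 0.57 [164 221 194 240] [0.395 0.344] [-0.2  0.6  0.2 -0.6] 449
spice_jar scene 0.88 [183 140 208 177] [0.396 0.344] [-0.3 -1.   0.3  0.9] 568
lime top 0.61 [193 184 211 199] [0.501 0.298] [-1.1 -1.4  1.2  1.4] 197
lime scene 0.61 [229 146 244 160] [0.502 0.296] [-1.2 -3.2  1.2  3. ] 171
pocket_square top 0.8 [ 0.428 -0.131] 902
pocket_square scene 0.82 [ 0.427 -0.133] 964
pocket_dish top 0.73 [ 0.438 -0.211] 883
pocket_dish scene 0.87 [ 0.437 -0.214] 990
pocket_large_round top 0.78 [ 0.449 -0.292] 927
pocket_large_round scene 0.97 [ 0.448 -0.296] 1124
pocket_small_round top 0.68 [ 0.457 -0.373] 830
pocket_small_round scene 0.81 [ 0.457 -0.377] 1158
px/m 375.34475796270794
[[396.11534277   0.         322.21264809]
 [  0.         396.11534277 202.96436988]
 [  0.           0.           1.        ]]
(341, 205) [ 0.465 -0.077  0.034]
(467, 190) [ 0.509 -0.419  0.034]
(471, 228) [ 0.406 -0.428  0.034]
(345, 240) [ 0.373 -0.088  0.034]
2.2
```

>>> servo_tool(
  commands=[0, 0, 0, 0, 0, 0.0192, 1, 0, 0, 0, 0, 0, 0.0192, 1, 0, 0, 0, 0, 0, 0.0192, 1, 0, 0, 0, 0, 0, 0.0192, 1, 0, 0, 0, 0, 0, 0.0192, 1, 0, 0, 0, 0, 0, 0.0192, 1, 0, 0, 0, 0, 0, 0.0192, 1, 0, 0, 0, 0, 0, 0.0192, 1, 0, 0, 0, 0, 0, 0.0192, 1, 0, 0, 0, 0, 0, 0, 1],
  force=40,
)

```text
t: 3.03
tcp_pos: [0.2229, 0.5839, 0.2313]
tool_rot: [0.664, 0.748, 0.0, -0.0]
force: [-0.9, 0.7, 0.9]
finger_gap: 1.0
gripper_force: 0.0
```

>>> servo_tool(
  commands=[-0.06, 0.016, 0, 0, 0, 0, 1, -0.06, 0.016, 0, 0, 0, 0, 1, -0.06, 0.016, 0, 0, 0, 0, 1, -0.06, 0.016, 0, 0, 0, 0, 1, -0.06, 0.016, 0, 0, 0, 0, 1, -0.06, 0.016, 0, 0, 0, 0, 1, -0.06, 0.016, 0, 0, 0, 0, 1, -0.06, 0.016, 0, 0, 0, 0, 1, -0.06, 0.016, 0, 0, 0, 0, 1, -0.06, 0.016, 0, 0, 0, 0, 1, -0.06, 0.016, 0, 0, 0, 0, 1, 0, 0, 0, 0, 0, 0, 1],
)

```text
t: 4.03
tcp_pos: [0.3517, 0.2632, 0.2315]
tool_rot: [0.664, 0.748, -0.0, 0.001]
force: [-0.9, -0.3, -0.2]
finger_gap: 1.001
gripper_force: 0.0
```

```bash
cat >> h.py <<'E'
def go(x,y,z,yaw=6.8):
    st=manip.sense(); r=R.from_quat(st['tool_rot']); p=np.array(st['tcp_pos'])
    ty=r.apply([0,1,0]); cur=np.degrees(np.arctan2(ty[1],ty[0]))
    d=r.inv().apply(np.array([x,y,z])-p)
    print('t',round(st['t'],2),'tcp',p.round(4),'yaw',cur.round(2),'tilt',np.degrees(np.arccos(-r.apply([0,0,1])[2])).round(2),'gap',round(st['finger_gap'],3),'| shares',(d/.5).round(4),'rz',round((cur-yaw)/360,4))
E
python3 - <<'E'
from h import *
s=snap('wrist','w1.png'); print(np.linalg.inv(s['world_to_cam']).round(3))
go(.410,.100,.231)
for q in ['pepper_mill','salt_shaker','honey_jar','mandarin_center']:
    print(q,[(np.round(d['box']).astype(int).tolist(),round(d['conf'],2)) for d in manip.look_for(s,q)][:2])
E
```

```text
[[ 0.993 -0.112 -0.038  0.341]
 [ 0.118  0.942  0.314  0.344]
 [ 0.    -0.317  0.949  0.374]
 [ 0.     0.     0.     1.   ]]
t 4.08 tcp [0.351  0.265  0.2316] yaw 6.77 tilt 0.03 gap 0.999 | shares [-0.3417  0.0783  0.0012] rz -0.0001
pepper_mill [([330, 265, 57, 106], 0.56), ([332, 186, 44, 56], 0.3)]
salt_shaker [([332, 184, 43, 56], 0.94)]
honey_jar [([384, 311, 47, 71], 0.67), ([330, 267, 59, 105], 0.41)]
mandarin_center [([419, 230, 42, 42], 0.7)]
```

View pics/w1.png

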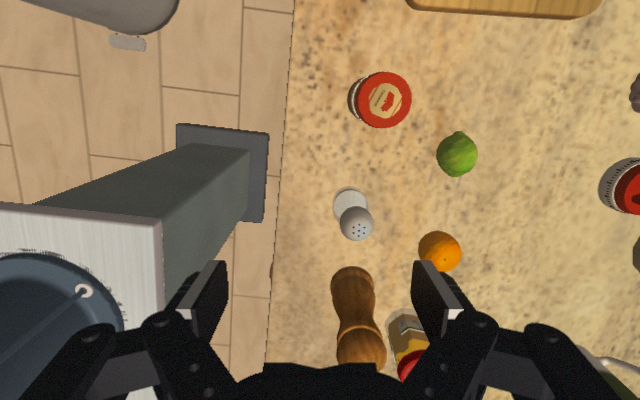

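```bash
cat >> h.py <<'E'
from scipy.optimize import least_squares
def cyl(p,prof):
    a=np.linspace(0,2*np.pi,60); return np.array([[p[0]+r*np.cos(t),p[1]+r*np.sin(t),z] for r,z in prof for t in a])
PROF=dict(pepper_mill=[(.029,0),(.029,.02),(.025,.11),(.025,.135)],salt_shaker=[(.022,0.002),(.022,.065),(.017,.072),(.013,.086)],mandarin_center=[(.0245*np.cos(t),.022+.022*np.sin(t)) for t in np.linspace(-1.5,1.5,15)],honey_jar=[(.030,0.002),(.029,.084)])
def fit(s,q,z0=0):
    for d in manip.silhouettes(s,q)[:1]:
        ys,xs=np.nonzero(d['pixels']); b=np.array([xs.min(),ys.min(),xs.max(),ys.max()],float)
        pr=[(r,z+z0) for r,z in PROF[q]]
        def f(p):
            uv=proj(s,cyl(p,pr)); return np.r_[uv.min(0),uv.max(0)]-b
        o=least_squares(f,at_z(s,(b[:2]+b[2:])/2,z0+.05)[:2],loss='soft_l1'); print(q,round(d['conf'],2),b,o.x.round(4),f(o.x).round(1))
E
python3 - <<'E'
from h import *
s=snap('wrist')
for q in ['pepper_mill','salt_shaker','mandarin_center']: fit(s,q)
E
```

```text
pepper_mill 0.98 [331. 270. 387. 371.] [0.4055 0.1245] [ -4.  -14.6   0.9   2. ]
salt_shaker 0.58 [334. 191. 374. 245.] [0.391  0.2217] [-2.7 -1.9  1.3  1.4]
mandarin_center 0.77 [419. 235. 460. 273.] [0.5078 0.1802] [-0.5 -0.7  0.5  0.8]
```

>>> servo_tool(
  commands=[-0.05, 0.02, 0, 0, 0, 0, 1, -0.05, 0.02, 0, 0, 0, 0, 1, -0.05, 0.02, 0, 0, 0, 0, 1, -0.04, 0.02, 0, 0, 0, 0, 1, 0, 0, 0, 0, 0, 0, 1, 0, 0, 0, 0, 0, 0, 1],
)

```text
t: 4.98
tcp_pos: [0.4014, 0.1772, 0.2313]
tool_rot: [0.664, 0.748, 0.0, -0.0]
force: [0.3, 0.3, -0.0]
finger_gap: 1.0
gripper_force: 0.0
```

Run:
```python
from h import *
s=snap('wrist','w2.png')
for q in ['pepper_mill','honey_jar','mandarin_center']: fit(s,q)
go(.408,.099,.231)
```

```text
pepper_mill 0.98 [295. 201. 349. 298.] [0.4102 0.1118] [-2.2 -5.9  2.2  1.6]
honey_jar 0.74 [360. 250. 418. 330.] [0.4948 0.0477] [-3.8 -1.   1.3  1.1]
mandarin_center 0.79 [392. 157. 437. 201.] [0.5086 0.1788] [ 0.2  0.5 -0.2 -0.6]
t 5.18 tcp [0.4001 0.1782 0.2312] yaw 6.99 tilt 0.04 gap 0.996 | shares [-0.159  -0.0037  0.0004] rz 0.0005
```

View pics/w2.png

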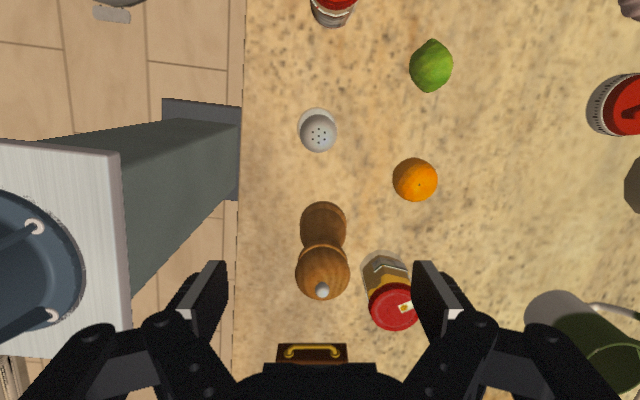

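Run:
```python
from h import *
s=snap('wrist')
print('knob',at_z(s,(322,290),.146).round(4),'head',at_z(s,(322.5,272),.125).round(4),'base back',at_z(s,(323,202),0.008).round(4))
print('baseL/R',at_z(s,(300,225),.02).round(4),at_z(s,(346,225),.02).round(4))
# honey foot edges: line pts along jar bottom-top edge
for uv in [(362,278),(372,252),(410,261),(386,256)]: print('honey',uv,at_z(s,uv,0.0).round(4))
im=s['img'][230:350,340:440]; cv2.imwrite('pics/c1.png',cv2.resize(im,None,fx=5,fy=5,interpolation=cv2.INTER_CUBIC)[:,:,::-1])
```

```text
knob [0.4099 0.1052 0.146 ] head [0.41   0.1096 0.125 ] base back [0.4084 0.1356 0.008 ]
baseL/R [0.3839 0.1073 0.02  ] [0.4388 0.114  0.02  ]
honey (362, 278) [0.4743 0.0322 0.    ]
honey (372, 252) [0.4809 0.0723 0.    ]
honey (410, 261) [0.5329 0.0653 0.    ]
honey (386, 256) [0.5001 0.0687 0.    ]
```

View pics/c1.png

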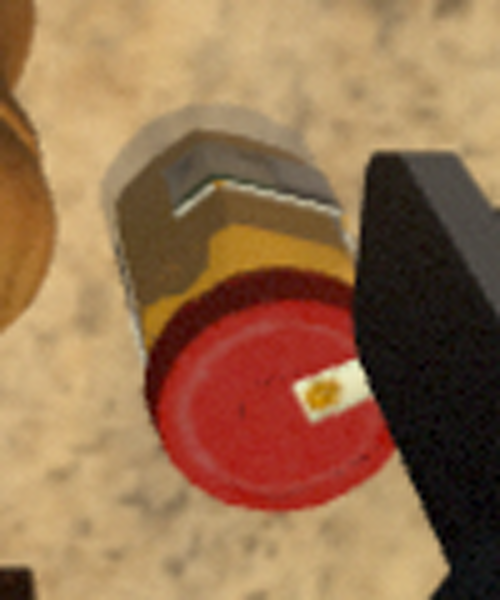

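>>> servo_tool(
  commands=[-0.029, 0.0006, 0, 0, 0, 0, 1, -0.029, 0.0006, 0, 0, 0, 0, 1, -0.029, 0.0006, 0, 0, 0, 0, 1, -0.029, 0.0006, 0, 0, 0, 0, 1, -0.028, 0.0006, 0, 0, 0, 0, 1, 0, 0, 0, 0, 0, 0, 1, 0, 0, 0.05, 0, 0, 0, 1, 0, 0, 0.05, 0, 0, 0, 1, 0, 0, 0.04, 0, 0, 0, 1, 0, 0, 0.01, 0, 0, 0, 1, 0, 0, 0, 0, 0, 0, 1],
)

```text
t: 6.15
tcp_pos: [0.4098, 0.1068, 0.1552]
tool_rot: [0.663, 0.749, -0.001, -0.002]
force: [-0.3, -0.2, -0.3]
finger_gap: 0.999
gripper_force: 0.0
```

Run:
```python
from h import *
s=snap('wrist','w3.png'); go(.4103,.107,.082)
```

```text
t 6.2 tcp [0.4108 0.1067 0.1562] yaw 6.95 tilt 0.07 gap 1.002 | shares [ 0.0007 -0.0007  0.1484] rz 0.0004
```

View pics/w3.png

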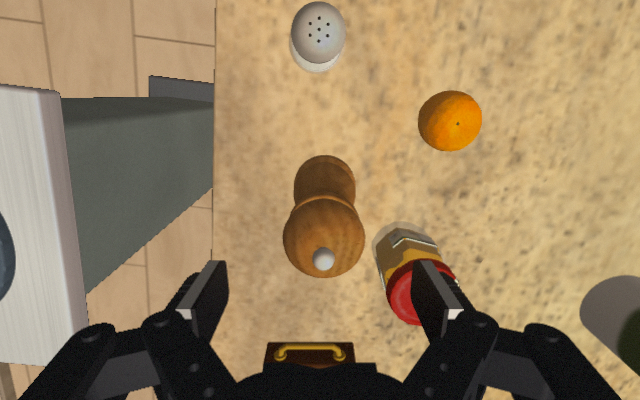

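Run:
```python
from h import *
s=snap('wrist'); print(proj(s,[[.4103,.107,.146],[.4103,.107,.125]]).round(1))
print('knob',at_z(s,(323.5,259),.146).round(4),'head',at_z(s,(324,236.5),.125).round(4),'back',at_z(s,(324,155),.006).round(4))
t=np.array(manip.sense()['tcp_pos']); print(proj(s,[t]).round(1))
fit(s,'salt_shaker'); fit(s,'mandarin_center')
```

```text
[[320.8 252.8]
 [320.7 236.2]]
knob [0.4122 0.1035 0.146 ] head [0.4123 0.1071 0.125 ] back [0.4103 0.1343 0.006 ]
[[323.1 264.1]]
salt_shaker 0.94 [288.   0. 343.  73.] [0.393  0.2218] [-5.6 -0.8  6.   4.7]
mandarin_center 0.56 [416.  90. 479. 150.] [0.5089 0.1785] [ 0.5  0.  -0.5 -0.1]
```

>>> servo_tool(
  commands=[0, 0.002, 0.02, 0, 0, 0, 1, 0, 0, 0.025, 0, 0, 0, 1, 0, 0, 0.03, 0, 0, 0, 1, 0, 0, 0.03, 0, 0, 0, 1, 0, 0, 0.03, 0, 0, 0, 1, 0, 0, 0.013, 0, 0, 0, 1, 0, 0, 0, 0, 0, 0, 1, 0, 0, 0, 0, 0, 0, -1, 0, 0, 0, 0, 0, 0, -1, 0, 0, 0, 0, 0, 0, -1, 0, 0, 0, 0, 0, 0, -1, 0, 0, 0, 0, 0, 0, -1],
  force=40,
)

```text
t: 7.35
tcp_pos: [0.4128, 0.1061, 0.0835]
tool_rot: [0.663, 0.748, 0.001, 0.001]
force: [-0.9, 0.6, 6.6]
finger_gap: 0.555
gripper_force: 40.3
```

>>> servo_tool(
  commands=[0, 0, 0, 0, 0, 0, -1, 0, 0, 0, 0, 0, 0, -1, 0, 0, 0, 0, 0, 0, -1, 0, 0, 0, 0, 0, 0, -1],
)

```text
t: 7.68
tcp_pos: [0.4127, 0.1061, 0.0835]
tool_rot: [0.663, 0.748, 0.001, 0.001]
force: [-0.8, -0.4, 6.1]
finger_gap: 0.556
gripper_force: 40.3
```

Run:
```python
from h import *
go(.4473,-.2942,.2)
```

```text
t 7.68 tcp [0.4127 0.1061 0.0835] yaw 6.88 tilt 0.13 gap 0.556 | shares [-0.8033 -0.0268 -0.2328] rz 0.0002
```

>>> servo_tool(
  commands=[0, 0, -0.01, 0, 0, 0, -1, 0, 0, -0.02, 0, 0, 0, -1, 0, 0, -0.04, 0, 0, 0, -1, 0, 0, -0.04, 0, 0, 0, -1, 0, 0, -0.04, 0, 0, 0, -1, 0, 0, -0.03, 0, 0, 0, -1, 0, 0, -0.02, 0, 0, 0, -1, 0, 0, 0, 0, 0, 0, -1],
)

```text
t: 8.35
tcp_pos: [0.4133, 0.1062, 0.1845]
tool_rot: [0.663, 0.748, 0.002, 0.002]
force: [-0.4, -0.6, -2.0]
finger_gap: 0.554
gripper_force: 41.8
```

>>> servo_tool(
  commands=[-0.03, -0.002, 0, 0, 0, 0, -1, -0.06, -0.002, 0, 0, 0, 0, -1, -0.06, -0.002, 0, 0, 0, 0, -1, -0.06, -0.002, 0, 0, 0, 0, -1, -0.06, -0.002, 0, 0, 0, 0, -1, -0.06, -0.002, 0, 0, 0, 0, -1, -0.06, -0.002, 0, 0, 0, 0, -1, -0.06, -0.002, 0, 0, 0, 0, -1, -0.06, -0.002, 0, 0, 0, 0, -1, -0.05, -0.002, 0, 0, 0, 0, -1, -0.03, -0.002, 0, 0, 0, 0, -1, 0, 0, 0, 0, 0, 0, -1],
)

```text
t: 9.35
tcp_pos: [0.4373, -0.1916, 0.1819]
tool_rot: [0.665, 0.747, -0.0, 0.001]
force: [0.4, -0.5, -1.3]
finger_gap: 0.558
gripper_force: 41.8
```

Run:
```python
from h import *
s=snap('wrist','w4.png'); go(.4473,-.2942,.16); s2=snap('top')
for q in ['pocket_square','pocket_dish','pocket_large_round','pocket_small_round']:
    for d in manip.silhouettes(s,q)[:1]:
        ys,xs=np.nonzero(d['pixels']); print(q,round(d['conf'],2),at_z(s,(xs.mean(),ys.mean()),.028)[:2].round(3),len(xs))
```

```text
t 9.4 tcp [ 0.4363 -0.1893  0.1816] yaw 6.73 tilt 0.05 gap 0.553 | shares [-0.2109 -0.0028  0.0432] rz -0.0002
pocket_square 0.6 [ 0.426 -0.129] 8273
pocket_dish 0.58 [ 0.428 -0.185] 1675
pocket_large_round 0.63 [ 0.404 -0.263] 55
```

View pics/w4.png

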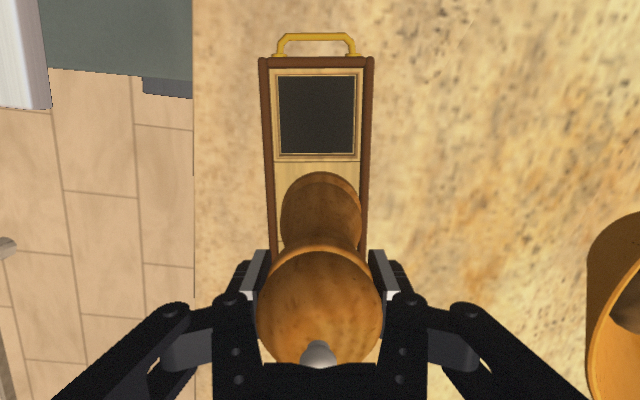

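Run:
```python
from h import *
s=snap('wrist')
g=np.array([at_z(s,c,.028)[:2] for c in [(275,73),(358,72),(357,156),(277,158)]]); print(g.round(4),g.mean(0).round(4), np.linalg.norm(np.diff(g,axis=0),axis=1).round(4))
r=[at_z(s,c,.034)[:2] for c in [(258,58),(375,57)]]; print(np.round(r,4),np.linalg.norm(r[1]-r[0]),'end mid',np.mean(r,0).round(4),'yaw',np.degrees(np.arctan2(*(r[1]-r[0])[::-1])))
u=np.array([.118,-.993]); print('from rim: square',np.mean(r,0)+u*.0495)
t=np.array(manip.sense()['tcp_pos']); zb=t[2]-.0835
print('mill base back',at_z(s,(321,171),zb+.006)-t,'L/R',at_z(s,(281,212),zb+.02)-t,at_z(s,(362,212),zb+.02)-t,'knob',at_z(s,(319,345),zb+.148)-t)
```

```text
[[ 0.3846 -0.0938]
 [ 0.4558 -0.0843]
 [ 0.4665 -0.1568]
 [ 0.3922 -0.1678]] [ 0.4248 -0.1257] [0.0719 0.0733 0.0751]
[[ 0.3704 -0.0841]
 [ 0.4675 -0.0716]] 0.09791378690923934 end mid [ 0.4189 -0.0778] yaw 7.380842053184723
from rim: square [ 0.42476249 -0.12699406]
mill base back [-0.00392861  0.02940291 -0.0775    ] L/R [-0.02822995  0.00058319 -0.0635    ] [ 0.02722998  0.00736533 -0.0635    ] knob [-0.00249518  0.00851985  0.0645    ]
```

>>> servo_tool(
  commands=[-0.04, -0.001, 0, 0, 0, 0, -1, -0.05, -0.001, 0, 0, 0, 0, -1, -0.05, -0.001, 0, 0, 0, 0, -1, -0.05, -0.001, 0, 0, 0, 0, -1, -0.017, -0.001, 0.02, 0, 0, 0, -1, 0, 0, 0.03, 0, 0, 0, -1, 0, 0, 0.013, 0, 0, 0, -1, 0, 0, 0, 0, 0, 0, -1, 0, 0, 0, 0, 0, 0, -1],
)

```text
t: 10.45
tcp_pos: [0.446, -0.2895, 0.1501]
tool_rot: [0.663, 0.749, 0.0, -0.001]
force: [0.7, -0.0, -1.9]
finger_gap: 0.555
gripper_force: 41.8
```

Run:
```python
from h import *
s=snap('wrist','w5.png'); go(.446,-.2925,.0985); s2=snap('scene','s5.png')
a=s['img'][:, 150:490]; b=cv2.resize(s2['img'][160:310,320:480],(427,400),interpolation=cv2.INTER_CUBIC)
cv2.imwrite('pics/m5.png',np.hstack([a,b])[:,:,::-1])
```

```text
t 10.5 tcp [ 0.4465 -0.29    0.1507] yaw 6.95 tilt 0.06 gap 0.557 | shares [-0.0049 -0.0015  0.1045] rz 0.0004
```

View pics/m5.png

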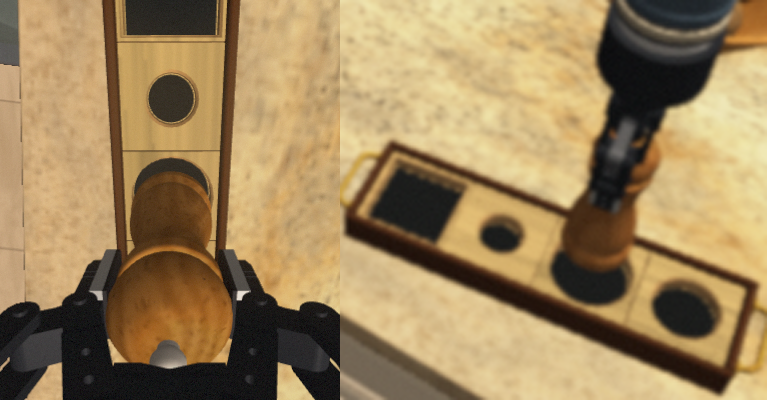

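Run:
```python
from h import *
s=snap('wrist'); t=np.array(manip.sense()['tcp_pos']); zb=t[2]-.0835
u=np.array([.118,-.993])
dish=at_z(s,(322,98),.028)[:2]; se1=at_z(s,(320.5,41.5),.028)[:2]; se2=at_z(s,(321.5,151),.028)[:2]; pb=at_z(s,(322,157.5),.028)[:2]
print('large est',dish+u*.082,se1+u*.123,se2+u*.041,pb+u*.035)
L,Rr=at_z(s,(283,187),.028),at_z(s,(361,187),.028); print('pocket mid',(L+Rr)/2,(L-Rr))
print('mill: L/R mid',(at_z(s,(281,212),zb+.02)+at_z(s,(361,212),zb+.02))/2,'back',at_z(s,(322,172),zb+.006)+[.0035*0,-.028,0], 'tcp',t)
```

```text
large est [ 0.44789312 -0.29440432] [ 0.44661115 -0.29501518] [ 0.44784126 -0.29562356] [ 0.44822418 -0.2950582 ]
pocket mid [ 0.44727391 -0.28592359  0.028     ] [-0.06713559 -0.00815663  0.        ]
mill: L/R mid [ 0.44620212 -0.28672254  0.08786175] back [ 0.44392788 -0.28990316  0.07386175] tcp [ 0.4468815  -0.29067746  0.15136175]
```

>>> servo_tool(
  commands=[-0.005, 0.001, 0, 0, 0, 0, -1, -0.005, 0, 0.01, 0, 0, 0, -1, 0, 0, 0.02, 0, 0, 0, -1, 0, 0, 0.025, 0, 0, 0, -1, 0, 0, 0.02, 0, 0, 0, -1, 0, 0, 0.015, 0, 0, 0, -1, 0, 0, 0.008, 0, 0, 0, -1, 0, 0, 0, 0, 0, 0, -1, 0, 0, 0, 0, 0, 0, -1],
)

```text
t: 11.35
tcp_pos: [0.4476, -0.296, 0.1015]
tool_rot: [0.663, 0.748, 0.0, -0.0]
force: [1.0, -0.4, -2.2]
finger_gap: 0.556
gripper_force: 41.8
```

Run:
```python
from h import *
s=snap('wrist','w6.png'); go(.4475,-.295,.0975); s2=snap('scene')
a=s['img'][:, 150:490]; b=cv2.resize(s2['img'][160:310,320:480],(427,400),interpolation=cv2.INTER_CUBIC)
cv2.imwrite('pics/m6.png',np.hstack([a,b])[:,:,::-1])
```

```text
t 11.4 tcp [ 0.4478 -0.2963  0.1019] yaw 6.89 tilt 0.03 gap 0.554 | shares [ 0.0026 -0.0004  0.0089] rz 0.0002
```

View pics/m6.png

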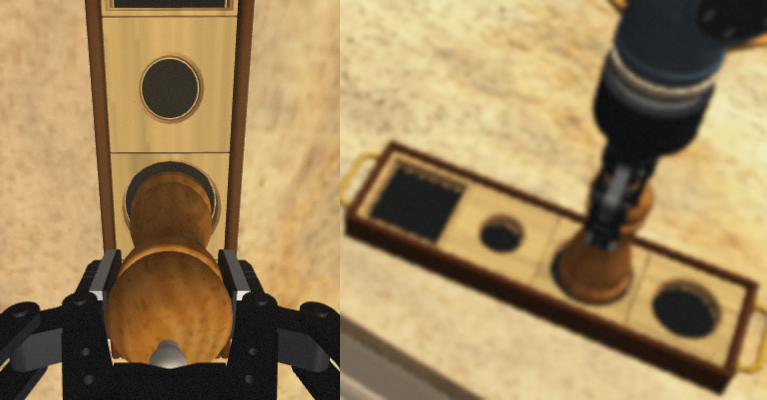

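>>> servo_tool(
  commands=[0, 0, 0.003, 0, 0, 0, -1, 0, 0, 0.003, 0, 0, 0, -1, 0, 0, 0.002, 0, 0, 0, -1, 0, 0, 0, 0, 0, 0, -1, 0, 0, 0, 0, 0, 0, -1],
)

```text
t: 11.87
tcp_pos: [0.4476, -0.296, 0.0978]
tool_rot: [0.663, 0.748, -0.0, -0.0]
force: [0.3, -0.9, -2.0]
finger_gap: 0.551
gripper_force: 41.8
```

>>> servo_tool(
  commands=[0, 0, 0.001, 0, 0, 0, -1, 0, 0, 0.001, 0, 0, 0, -1, 0, 0, 0, 0, 0, 0, -1, 0, 0, 0, 0, 0, 0, -1],
)

```text
t: 12.2
tcp_pos: [0.4477, -0.2962, 0.0976]
tool_rot: [0.663, 0.748, -0.0, 0.0]
force: [-1.7, 1.2, 4.8]
finger_gap: 0.555
gripper_force: 42.5
```

>>> servo_tool(
  commands=[0, 0, 0, 0, 0, 0, 0.2, 0, 0, 0, 0, 0, 0, 0.3, 0, 0, 0, 0, 0, 0, 0.5, 0, 0, 0, 0, 0, 0, 1, 0, 0, 0, 0, 0, 0, 1, 0, 0, 0, 0, 0, 0, 1, 0, 0, -0.02, 0, 0, 0, 1, 0, 0, -0.04, 0, 0, 0, 1, 0, 0, -0.06, 0, 0, 0, 1, 0, 0, -0.06, 0, 0, 0, 1, 0, 0, -0.05, 0, 0, 0, 1, 0, 0, 0, 0, 0, 0, 1],
)

```text
t: 13.2
tcp_pos: [0.4502, -0.2984, 0.2177]
tool_rot: [0.663, 0.748, -0.0, 0.006]
force: [-0.7, -1.0, 0.1]
finger_gap: 0.997
gripper_force: 0.0
```

Run:
```python
from h import *
go(.392,.2217,.2); s=snap('scene'); b=cv2.resize(s['img'][160:310,320:480],(480,450),interpolation=cv2.INTER_CUBIC)
cv2.imwrite('pics/m7.png',b[:,:,::-1])
```

```text
t 13.2 tcp [ 0.4502 -0.2984  0.2177] yaw 6.91 tilt 0.67 gap 0.997 | shares [1.047  0.0093 0.0258] rz 0.0003
```

View pics/m7.png

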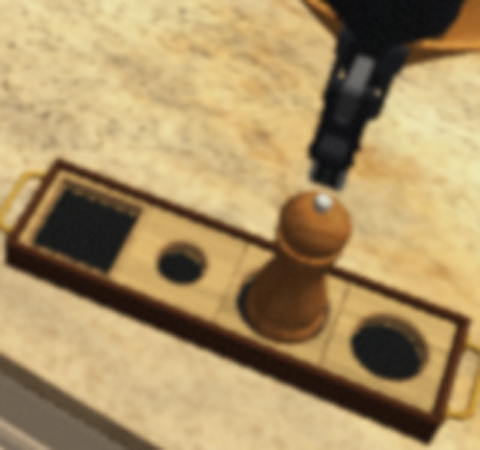

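>>> servo_tool(
  commands=[0.04, 0.001, 0, 0, 0, 0, 1, 0.07, 0.001, 0, 0, 0, 0, 1, 0.07, 0.001, 0, 0, 0, 0, 1, 0.07, 0.001, 0, 0, 0, 0, 1, 0.07, 0.001, 0, 0, 0, 0, 1, 0.07, 0.001, 0, 0, 0, 0, 1, 0.07, 0.001, 0, 0, 0, 0, 1, 0.07, 0.001, 0, 0, 0, 0, 1, 0.07, 0.001, 0, 0, 0, 0, 1, 0.07, 0, 0, 0, 0, 0, 1, 0.07, 0, 0, 0, 0, 0, 1, 0.07, 0, 0, 0, 0, 0, 1],
)

```text
t: 14.25
tcp_pos: [0.4021, 0.1081, 0.2111]
tool_rot: [0.663, 0.748, -0.001, -0.001]
force: [0.0, -0.0, 0.1]
finger_gap: 0.998
gripper_force: 0.0
```

>>> servo_tool(
  commands=[0.07, 0, 0, 0, 0, 0, 1, 0.07, 0, 0, 0, 0, 0, 1, 0.06, 0, 0, 0, 0, 0, 1, 0.04, 0, 0, 0, 0, 0, 1, 0, 0, 0.02, 0, 0, 0, 1, 0, 0, 0.04, 0, 0, 0, 1, 0, 0, 0.04, 0, 0, 0, 1, 0, 0, 0.02, 0, 0, 0, 1, 0, 0, 0, 0, 0, 0, 1],
)

```text
t: 15.0
tcp_pos: [0.3865, 0.2251, 0.1492]
tool_rot: [0.663, 0.748, -0.003, -0.002]
force: [-0.8, 0.2, 0.0]
finger_gap: 1.003
gripper_force: 0.0
```

Run:
```python
from h import *
s=snap('wrist'); fit(s,'salt_shaker'); go(.392,.2217,.041)
for c in (.0,): print(proj(s,[[.392,.2217,.088]]))
cv2.imwrite('pics/w8.png',s['img'][:,:,::-1])
```

```text
salt_shaker 0.87 [303. 167. 354. 238.] [0.392  0.2218] [-3.5 -1.6  3.4  1.2]
t 15.1 tcp [0.3884 0.2255 0.1512] yaw 6.89 tilt 0.14 gap 0.999 | shares [-0.0083  0.0068  0.2204] rz 0.0002
[[329.0927752  223.48707111]]
```

View pics/w8.png

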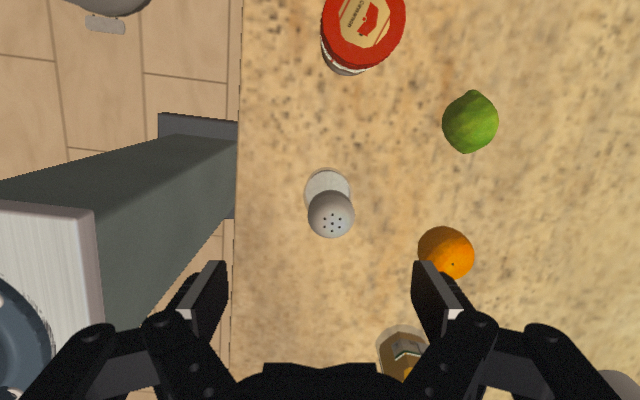

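>>> servo_tool(
  commands=[-0.008, 0.006, 0, 0, 0, 0, 1, 0, 0, 0.03, 0, 0, 0, 1, 0, 0, 0.04, 0, 0, 0, 1, 0, 0, 0.05, 0, 0, 0, 1, 0, 0, 0.05, 0, 0, 0, 1, 0, 0, 0.035, 0, 0, 0, 1, 0, 0, 0.015, 0, 0, 0, 1, 0, 0, 0, 0, 0, 0, 1, 0, 0, 0, 0, 0, 0, -1, 0, 0, 0, 0, 0, 0, -1, 0, 0, 0, 0, 0, 0, -1, 0, 0, 0, 0, 0, 0, -1],
  force=30,
)

```text
t: 16.1
tcp_pos: [0.3933, 0.2223, 0.0428]
tool_rot: [0.663, 0.748, 0.001, 0.001]
force: [-1.2, -0.1, -0.1]
finger_gap: 0.459
gripper_force: 0.0
```

>>> servo_tool(
  commands=[0, 0, 0, 0, 0, 0, -1, 0, 0, 0, 0, 0, 0, -1, 0, 0, 0, 0, 0, 0, -1, 0, 0, 0, 0, 0, 0, -1],
)

```text
t: 16.43
tcp_pos: [0.3936, 0.2223, 0.043]
tool_rot: [0.663, 0.748, 0.001, 0.001]
force: [1.0, -0.5, 6.5]
finger_gap: 0.422
gripper_force: 29.4
```

>>> servo_tool(
  commands=[0, 0, 0, 0, 0, 0, 0.3, 0, 0, 0, 0, 0, 0, 0.6, 0, 0, 0, 0, 0, 0, 0.6, 0, 0, 0.012, 0, 0, 0, 0.6, 0, 0, 0.014, 0, 0, 0, 0.6, 0, 0, 0, 0, 0, 0, 0.6, 0, 0, 0, 0, 0, 0, -1, 0, 0, 0, 0, 0, 0, -1, 0, 0, 0, 0, 0, 0, -1, 0, 0, 0, 0, 0, 0, -1, 0, 0, 0, 0, 0, 0, -1, 0, 0, 0, 0, 0, 0, -1],
)

```text
t: 17.43
tcp_pos: [0.3927, 0.2221, 0.0289]
tool_rot: [0.663, 0.748, 0.0, 0.0]
force: [0.7, -0.1, -0.6]
finger_gap: 0.462
gripper_force: 30.0
```

>>> servo_tool(
  commands=[0, 0, 0, 0, 0, 0, -1, 0, 0, 0, 0, 0, 0, -1],
)

```text
t: 17.6
tcp_pos: [0.3927, 0.2221, 0.0289]
tool_rot: [0.663, 0.748, 0.0, 0.0]
force: [0.5, 0.3, -0.9]
finger_gap: 0.466
gripper_force: 30.0
```

>>> servo_tool(
  commands=[0, 0, -0.01, 0, 0, 0, -1, 0, 0, -0.03, 0, 0, 0, -1, 0, 0, -0.05, 0, 0, 0, -1, 0, 0, -0.06, 0, 0, 0, -1, 0, 0, -0.06, 0, 0, 0, -1, 0, 0, -0.06, 0, 0, 0, -1, 0, 0, -0.06, 0, 0, 0, -1, 0, 0, -0.04, 0, 0, 0, -1, 0, 0, -0.02, 0, 0, 0, -1, -0.03, 0, 0, 0, 0, 0, -1, -0.05, 0, 0, 0, 0, 0, -1, -0.06, 0, 0, 0, 0, 0, -1],
)

```text
t: 18.6
tcp_pos: [0.4002, 0.1527, 0.2243]
tool_rot: [0.662, 0.749, 0.0, 0.0]
force: [-0.4, -0.6, -0.7]
finger_gap: 0.467
gripper_force: 30.3
```

Run:
```python
from h import *
go(.457,-.376,.22)
```

```text
t 18.6 tcp [0.4002 0.1527 0.2243] yaw 7.06 tilt 0.03 gap 0.467 | shares [-1.0634 -0.0173  0.0083] rz 0.0007
```

>>> servo_tool(
  commands=[-0.07, -0.001, 0, 0, 0, 0, -1, -0.07, -0.001, 0, 0, 0, 0, -1, -0.07, -0.001, 0, 0, 0, 0, -1, -0.07, -0.001, 0, 0, 0, 0, -1, -0.07, -0.001, 0, 0, 0, 0, -1, -0.07, -0.001, 0, 0, 0, 0, -1, -0.07, -0.001, 0, 0, 0, 0, -1, -0.07, -0.001, 0, 0, 0, 0, -1, -0.07, -0.001, 0, 0, 0, 0, -1, -0.07, -0.001, 0, 0, 0, 0, -1, -0.07, -0.001, 0, 0, 0, 0, -1, -0.07, -0.001, 0, 0, 0, 0, -1],
)

```text
t: 19.6
tcp_pos: [0.4446, -0.2662, 0.2238]
tool_rot: [0.664, 0.748, 0.0, -0.001]
force: [0.8, -1.2, -0.3]
finger_gap: 0.463
gripper_force: 30.3
```

>>> servo_tool(
  commands=[-0.07, -0.002, 0, 0, 0, 0, -1, -0.06, -0.002, 0, 0, 0, 0, -1, -0.05, 0, 0, 0, 0, 0, -1, 0, 0, 0, 0, 0, 0, -1, 0, 0, 0, 0, 0, 0, -1],
)

```text
t: 20.02
tcp_pos: [0.4536, -0.3554, 0.2234]
tool_rot: [0.664, 0.748, 0.0, -0.001]
force: [-0.4, 0.7, -0.6]
finger_gap: 0.465
gripper_force: 30.3
```

Run:
```python
from h import *
go(.457,-.3765,.1); s=snap('wrist','w9.png'); fit(s,'pepper_mill',.014); t=manip.sense()['tcp_pos']
fit(s,'salt_shaker',t[2]-.0289)
for n in ['pocket_dish','pocket_square','pocket_small_round']:
  for d in manip.silhouettes(s,n)[:1]:
    ys,xs=np.nonzero(d['pixels']); print(n,round(d['conf'],2),at_z(s,(xs.mean(),ys.mean()),.028)[:2].round(4),xs.min(),xs.max(),ys.min(),ys.max())
```

```text
t 20.02 tcp [ 0.4536 -0.3554  0.2234] yaw 6.77 tilt 0.08 gap 0.465 | shares [-0.0431  0.002   0.2467] rz -0.0001
pepper_mill 0.71 [286.  87. 355. 163.] [ 0.446  -0.2958] [-2.9 -1.5  3.   1. ]
salt_shaker 0.78 [276. 207. 370. 367.] [ 0.4528 -0.3509] [-10.2 -10.2   7.9   1.7]
pocket_dish 0.56 [ 0.4378 -0.2219] 277 364 0 72
pocket_small_round 0.63 [ 0.4565 -0.3696] 284 359 153 223
```

View pics/w9.png

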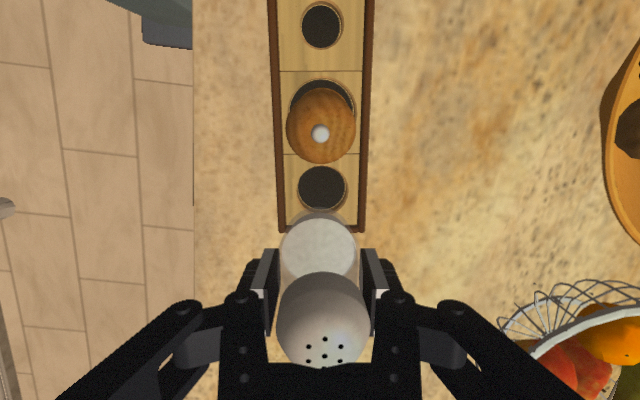

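Run:
```python
from h import *
s=snap('wrist'); t=np.array(manip.sense()['tcp_pos']); zb=t[2]-.0289
print('hole',at_z(s,(322,187.5),.028).round(4),'L/R',at_z(s,(298,188),.028).round(4),at_z(s,(346,188),.028).round(4))
print('dish',at_z(s,(321.5,25.5),.028).round(4))
b=at_z(s,(320,211),zb+.003); L=at_z(s,(279,250),zb+.01);Rr=at_z(s,(357,250),zb+.01); print('shaker back',b.round(4),'mid',((L+Rr)/2).round(4),np.linalg.norm(L-Rr),'tcp',t)
hsv=s['img'][140:235,270:375].astype(int).sum(2)<120
n,l,st,c=cv2.connectedComponentsWithStats(hsv.astype(np.uint8)); print(st[1:][st[1:,4]>200],c[1:][st[1:,4]>200]+[270,140])
```

```text
hole [ 0.4577 -0.3699  0.028 ] L/R [ 0.4315 -0.3737  0.028 ] [ 0.4841 -0.3673  0.028 ]
dish [ 0.4376 -0.2117  0.028 ]
shaker back [ 0.451  -0.3351  0.1981] mid [ 0.4524 -0.3559  0.2051] 0.04393536940090115 tcp [ 0.45422727 -0.35350742  0.22398353]
[] []
```

>>> servo_tool(
  commands=[-0.02, 0.002, 0, 0, 0, 0, -1, -0.019, 0.0025, 0, 0, 0, 0, -1, 0, 0, 0, 0, 0, 0, -1, 0, 0, 0.03, 0, 0, 0, -1, 0, 0, 0.05, 0, 0, 0, -1, 0, 0, 0.05, 0, 0, 0, -1, 0, 0, 0.05, 0, 0, 0, -1, 0, 0, 0.05, 0, 0, 0, -1, 0, 0, 0.03, 0, 0, 0, -1, 0, 0, 0.015, 0, 0, 0, -1, 0, 0, 0, 0, 0, 0, -1],
)

```text
t: 21.28
tcp_pos: [0.458, -0.3733, 0.0844]
tool_rot: [0.663, 0.748, 0.0, -0.002]
force: [-0.9, 0.8, -1.5]
finger_gap: 0.465
gripper_force: 30.3
```

Run:
```python
from h import *
go(.4585,-.3735,.043); s=snap('scene'); s1=snap('wrist')
a=s1['img'][:, 150:490]; b=cv2.resize(s['img'][200:320,370:490],(400,400),interpolation=cv2.INTER_CUBIC)
cv2.imwrite('pics/m10.png',np.hstack([a,b])[:,:,::-1])
```

```text
t 21.28 tcp [ 0.458  -0.3733  0.0844] yaw 6.87 tilt 0.21 gap 0.465 | shares [-0.0008  0.001   0.0828] rz 0.0002
```

View pics/m10.png

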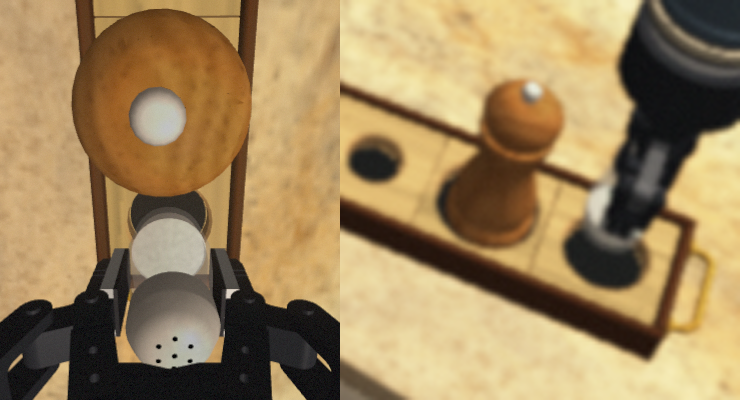

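```bash
python3 - <<'E'
from h import *
s=snap('wrist'); t=np.array(manip.sense()['tcp_pos']); zb=t[2]-.0289
print('pocket L/R',at_z(s,(280,214),.028).round(4),at_z(s,(358,214),.028).round(4))
b=at_z(s,(318.5,211),zb+.003); L=at_z(s,(281,248),zb+.01);Rr=at_z(s,(356.5,248),zb+.01); print('shaker back',b.round(4),'mid',((L+Rr)/2).round(4),np.linalg.norm(L-Rr))
c=np.array([.457,-.3755]);a=np.linspace(0,6.28,9)[:-1]
print('pocket pred',proj(s,np.c_[c[0]+.028*np.cos(a),c[1]+.028*np.sin(a),0*a+.028]).round(0).tolist())
E
python3 - <<'E'
import cv2
im=cv2.imread('pics/m10.png'); c=cv2.cvtColor(im,cv2.COLOR_BGR2GRAY)
for r in range(190,245,5): print(r,c[r,105:235:4].tolist())
E
```

```text
pocket L/R [ 0.4311 -0.3738  0.028 ] [ 0.4835 -0.3675  0.028 ]
shaker back [ 0.4553 -0.3562  0.0614] mid [ 0.4578 -0.3755  0.0684] 0.04229618214067024
pocket pred [[358.0, 225.0], [351.0, 196.0], [323.0, 181.0], [291.0, 189.0], [277.0, 216.0], [286.0, 243.0], [313.0, 257.0], [342.0, 250.0]]
190 [70, 152, 142, 137, 146, 154, 118, 82, 79, 101, 103, 109, 108, 109, 113, 108, 104, 103, 105, 110, 109, 110, 91, 133, 160, 159, 158, 155, 148, 155, 160, 140, 51]
195 [59, 151, 145, 134, 147, 153, 152, 150, 54, 48, 56, 73, 95, 98, 97, 99, 96, 88, 61, 48, 48, 47, 43, 46, 125, 157, 159, 156, 149, 157, 160, 114, 51]
200 [54, 151, 144, 135, 148, 158, 150, 89, 41, 48, 43, 50, 46, 43, 47, 49, 48, 44, 45, 43, 48, 47, 43, 50, 49, 117, 159, 155, 152, 157, 160, 64, 50]
205 [54, 152, 144, 137, 156, 157, 153, 45, 43, 44, 46, 44, 43, 43, 42, 43, 42, 42, 42, 46, 46, 44, 51, 44, 47, 138, 145, 153, 152, 158, 160, 50, 49]
210 [54, 154, 144, 136, 156, 154, 113, 48, 41, 48, 45, 46, 63, 66, 67, 65, 70, 66, 73, 67, 47, 44, 45, 46, 49, 99, 112, 156, 152, 156, 161, 42, 52]
215 [52, 148, 146, 136, 156, 155, 129, 46, 47
[... 217 characters left out ...]
44, 46, 109, 93, 154, 152, 158, 160, 43, 55]
225 [54, 152, 149, 134, 145, 155, 91, 58, 56, 71, 101, 174, 175, 173, 176, 181, 182, 177, 180, 188, 184, 185, 112, 78, 41, 67, 102, 156, 154, 159, 158, 43, 57]
230 [57, 149, 147, 135, 146, 153, 112, 96, 64, 165, 169, 174, 172, 177, 177, 177, 183, 182, 182, 183, 187, 190, 187, 165, 114, 72, 102, 155, 151, 158, 162, 42, 59]
235 [63, 111, 149, 139, 152, 155, 147, 90, 167, 176, 172, 168, 175, 176, 177, 177, 182, 180, 184, 187, 185, 187, 185, 191, 168, 91, 146, 152, 154, 162, 157, 44, 60]
240 [64, 101, 147, 140, 151, 154, 149, 134, 173, 173, 173, 175, 174, 173, 180, 178, 186, 178, 185, 184, 182, 184, 190, 187, 188, 117, 158, 155, 154, 158, 160, 40, 63]
```

>>> servo_tool(
  commands=[0, 0, 0.015, 0, 0, 0, -1, 0, 0, 0.025, 0, 0, 0, -1, 0, 0, 0.02, 0, 0, 0, -1, 0, 0, 0.01, 0, 0, 0, -1, 0, 0, 0.004, 0, 0, 0, -1, 0, 0, 0.004, 0, 0, 0, -1, 0, 0, 0, 0, 0, 0, -1, 0, 0, 0, 0, 0, 0, -1],
)

```text
t: 22.1
tcp_pos: [0.4589, -0.3739, 0.0474]
tool_rot: [0.663, 0.748, -0.0, 0.0]
force: [-0.0, 0.1, -0.8]
finger_gap: 0.465
gripper_force: 30.3
```

>>> servo_tool(
  commands=[0, 0, 0.002, 0, 0, 0, -1, 0, 0, 0.002, 0, 0, 0, -1, 0, 0, 0.002, 0, 0, 0, -1, 0, 0, 0, 0, 0, 0, -1, 0, 0, 0, 0, 0, 0, -1],
)

```text
t: 22.52
tcp_pos: [0.4588, -0.3737, 0.0443]
tool_rot: [0.663, 0.748, -0.0, -0.0]
force: [0.1, 0.9, -1.2]
finger_gap: 0.462
gripper_force: 30.3
```

>>> servo_tool(
  commands=[0, 0, 0.001, 0, 0, 0, -1, 0, 0, 0, 0, 0, 0, -1, 0, 0, 0, 0, 0, 0, -1],
)

```text
t: 22.77
tcp_pos: [0.4588, -0.3737, 0.0438]
tool_rot: [0.663, 0.748, -0.0, -0.0]
force: [-0.8, -0.3, -1.6]
finger_gap: 0.463
gripper_force: 30.3
```

>>> servo_tool(
  commands=[0, 0, 0.001, 0, 0, 0, -1, 0, 0, 0.001, 0, 0, 0, -1, 0, 0, 0, 0, 0, 0, -1, 0, 0, 0, 0, 0, 0, -1],
)

```text
t: 23.1
tcp_pos: [0.4588, -0.3738, 0.043]
tool_rot: [0.663, 0.748, -0.0, 0.0]
force: [-0.2, 0.7, 0.4]
finger_gap: 0.462
gripper_force: 30.5
```

>>> servo_tool(
  commands=[0, 0, 0, 0, 0, 0, 0.0, 0, 0, 0, 0, 0, 0, 0.2, 0, 0, 0, 0, 0, 0, 0.5, 0, 0, 0, 0, 0, 0, 0.6, 0, 0, 0, 0, 0, 0, 0.6, 0, 0, -0.03, 0, 0, 0, 0.6, 0, 0, -0.06, 0, 0, 0, 0.6, 0, 0, -0.07, 0, 0, 0, 0.8, 0, 0, -0.07, 0, 0, 0, 1, 0, 0, -0.07, 0, 0, 0, 1, 0, 0, -0.06, 0, 0, 0, 1, 0, 0, 0, 0, 0, 0, 1],
)

```text
t: 24.1
tcp_pos: [0.4616, -0.3768, 0.2299]
tool_rot: [0.663, 0.748, -0.001, 0.007]
force: [1.3, -1.1, 0.8]
finger_gap: 1.004
gripper_force: 0.0
```

Run:
```python
from h import *
go(.498,.048,.22); s=snap('wrist'); fit(s,'salt_shaker',.014); fit(s,'pepper_mill',.014)
s=snap('scene'); fit(s,'salt_shaker',.014); fit(s,'pepper_mill',.014)
```

```text
t 24.1 tcp [ 0.4616 -0.3768  0.2299] yaw 6.91 tilt 0.81 gap 1.004 | shares [0.835  0.1743 0.0113] rz 0.0003
salt_shaker 0.81 [296. 146. 336. 198.] [ 0.458  -0.3736] [-3.1 -2.   3.3  1.8]
pepper_mill 0.73 [277. 129. 352. 201.] [ 0.454  -0.3484] [  2.5 -15.4  -2.6   0.9]
salt_shaker 0.61 [438. 253. 463. 284.] [ 0.4591 -0.3728] [-1.5 -1.9  1.3  1.5]
pepper_mill 0.62 [401. 224. 437. 274.] [ 0.4466 -0.2978] [-0.5 -3.5  0.4  2.1]
```

>>> servo_tool(
  commands=[0.04, 0.008, 0, 0, 0, 0, 1, 0.07, 0.015, 0, 0, 0, 0, 1, 0.075, 0.016, 0, 0, 0, 0, 1, 0.075, 0.016, 0, 0, 0, 0, 1, 0.075, 0.016, 0, 0, 0, 0, 1, 0.075, 0.016, 0, 0, 0, 0, 1, 0.075, 0.016, 0, 0, 0, 0, 1, 0.075, 0.016, 0, 0, 0, 0, 1, 0.075, 0.016, 0, 0, 0, 0, 1, 0.075, 0.016, 0, 0, 0, 0, 1, 0.07, 0.015, 0.0, 0, 0, 0, 1, 0.04, 0.006, 0.02, 0, 0, 0, 1],
)

```text
t: 25.4
tcp_pos: [0.4953, 0.0469, 0.2128]
tool_rot: [0.662, 0.749, 0.001, 0.0]
force: [0.4, 0.0, -0.7]
finger_gap: 1.001
gripper_force: 0.0
```

>>> servo_tool(
  commands=[0.02, 0, 0.03, 0, 0, 0, 1, 0, 0, 0, 0, 0, 0, 1, 0, 0, 0, 0, 0, 0, 1],
)

```text
t: 25.65
tcp_pos: [0.4925, 0.054, 0.1963]
tool_rot: [0.663, 0.749, -0.001, -0.002]
force: [-0.3, 0.2, 0.5]
finger_gap: 0.999
gripper_force: 0.0
```

Run:
```python
from h import *
go(.498,.048,.042); s=snap('wrist','w11.png'); fit(s,'honey_jar'); fit(s,'mandarin_center')
im=s['img'].astype(int); red=((im[...,0]>120)&(im[...,1]<75)&(im[...,2]<75)).astype(np.uint8)
n,l,st,c=cv2.connectedComponentsWithStats(red)
for i in range(1,n):
    if st[i,4]>400:
        print(st[i],at_z(s,c[i],.085).round(4))
```

```text
t 25.65 tcp [0.4925 0.054  0.1963] yaw 6.99 tilt 0.25 gap 0.999 | shares [-0.0134  0.0108  0.3086] rz 0.0005
honey_jar 0.75 [295. 152. 360. 233.] [0.4983 0.0485] [-1.8 -1.1  1.8  1.1]
mandarin_center 0.63 [330.  15. 383.  75.] [0.5088 0.1789] [-0.9 -0.2  0.8  0.2]
[ 295  172   65   62 2652] [0.4963 0.048  0.085 ]
```

>>> servo_tool(
  commands=[-0.011, 0.011, 0.02, 0, 0, 0, 1, 0, 0, 0.04, 0, 0, 0, 1, 0, 0, 0.05, 0, 0, 0, 1, 0, 0, 0.05, 0, 0, 0, 1, 0, 0, 0.05, 0, 0, 0, 1, 0, 0, 0.05, 0, 0, 0, 1, 0, 0, 0.04, 0, 0, 0, 1, 0, 0, 0.02, 0, 0, 0, 1, 0, 0, 0.006, 0, 0, 0, 1, 0, 0, 0, 0, 0, 0, 1],
  force=50,
)

```text
t: 26.63
tcp_pos: [0.5001, 0.048, 0.0342]
tool_rot: [0.664, 0.748, -0.0, -0.0]
force: [0.6, -0.3, 0.3]
finger_gap: 0.999
gripper_force: 0.0
```

>>> servo_tool(
  commands=[0, 0, 0, 0, 0, 0, 0.4, 0, 0, 0, 0, 0, 0, 0.2, 0, 0, 0, 0, 0, 0, -1, 0, 0, 0, 0, 0, 0, -1, 0, 0, 0, 0, 0, 0, -1, 0, 0, 0, 0, 0, 0, -1, 0, 0, 0, 0, 0, 0, -1],
)

```text
t: 27.22
tcp_pos: [0.5004, 0.0486, 0.0366]
tool_rot: [0.663, 0.749, 0.0, 0.001]
force: [-0.2, -0.7, 5.8]
finger_gap: 0.667
gripper_force: 52.2
```

Run:
```python
from h import *
go(.428,-.131,.12); print(manip.sense()['force'])
```

```text
t 27.22 tcp [0.5004 0.0486 0.0366] yaw 6.95 tilt 0.12 gap 0.667 | shares [-0.3391 -0.1868 -0.1669] rz 0.0004
[-0.19301282 -0.67173409  5.76189837]
```

>>> servo_tool(
  commands=[0, 0, -0.01, 0, 0, 0, -1, 0, 0, -0.03, 0, 0, 0, -1, 0, 0, -0.05, 0, 0, 0, -1, 0, 0, -0.04, 0, 0, 0, -1, 0, 0, -0.03, 0, 0, 0, -1, -0.02, -0.01, 0, 0, 0, 0, -1, -0.05, -0.03, 0, 0, 0, 0, -1, -0.06, -0.035, 0, 0, 0, 0, -1, -0.06, -0.035, 0, 0, 0, 0, -1, -0.05, -0.03, 0, 0, 0, 0, -1, -0.03, -0.02, 0, 0, 0, 0, -1, 0, 0, 0, 0, 0, 0, -1],
)

```text
t: 28.22
tcp_pos: [0.4346, -0.0978, 0.1143]
tool_rot: [0.665, 0.747, -0.001, -0.001]
force: [-0.7, 0.0, -3.2]
finger_gap: 0.672
gripper_force: 54.5
```

Run:
```python
from h import *
go(.428,-.131,.12); s=snap('wrist','w12.png'); fit(s,'honey_jar',manip.sense()['tcp_pos'][2]-.0366)
im=s['img'].astype(int); red=((im[...,0]>120)&(im[...,1]<75)&(im[...,2]<75)).astype(np.uint8)
n,l,st,c=cv2.connectedComponentsWithStats(red)
for i in range(1,n):
    if st[i,4]>400: print(st[i])
```

```text
t 28.22 tcp [ 0.4346 -0.0978  0.1143] yaw 6.65 tilt 0.1 gap 0.672 | shares [-0.0644 -0.0209 -0.0113] rz -0.0004
honey_jar 0.81 [244. 188. 396. 367.] [ 0.4336 -0.0972] [-4.5 -2.3  4.  21.2]
[  244   266   153   103 10559]
```

>>> servo_tool(
  commands=[-0.02, -0.006, 0, 0, 0, 0, -1, -0.03, -0.009, 0, 0, 0, 0, -1, -0.016, -0.004, 0, 0, 0, 0, -1, 0, 0, 0.02, 0, 0, 0, -1, 0, 0, 0.02, 0, 0, 0, -1, 0, 0, 0.02, 0, 0, 0, -1, 0, 0, 0, 0, 0, 0, -1, 0, 0, 0, 0, 0, 0, -1],
)

```text
t: 28.98
tcp_pos: [0.4311, -0.1285, 0.0844]
tool_rot: [0.663, 0.749, -0.0, -0.001]
force: [1.0, 0.4, -2.6]
finger_gap: 0.671
gripper_force: 54.5
```

Run:
```python
from h import *
go(.428,-.1315,.0506); s1=snap('wrist','w13.png'); s=snap('scene')
a=s1['img'][:, 150:490]; b=cv2.resize(s['img'][190:290,310:410],(400,400),interpolation=cv2.INTER_CUBIC)
cv2.imwrite('pics/m13.png',np.hstack([a,b])[:,:,::-1])
# predicted square pocket corners
y=np.radians(6.8); c=np.array([.428,-.1315]); ax=np.array([np.cos(y),np.sin(y)]); ay=np.array([-np.sin(y),np.cos(y)])
print(proj(s1,[np.r_[c+.036*i*ax+.036*j*ay,.028] for i,j in ((-1,1),(1,1),(1,-1),(-1,-1))]).round(0).tolist())
print(proj(s1,[np.r_[c+.0495*i*ax+.050*j*ay,.034] for i,j in ((-1,1),(1,1))]).round(0).tolist())
```

```text
t 28.98 tcp [ 0.4311 -0.1285  0.0844] yaw 6.94 tilt 0.07 gap 0.671 | shares [-0.0054 -0.0068  0.0677] rz 0.0004
[[260.0, 172.0], [372.0, 173.0], [367.0, 271.0], [266.0, 271.0]]
[[235.0, 152.0], [397.0, 153.0]]
```

View pics/m13.png

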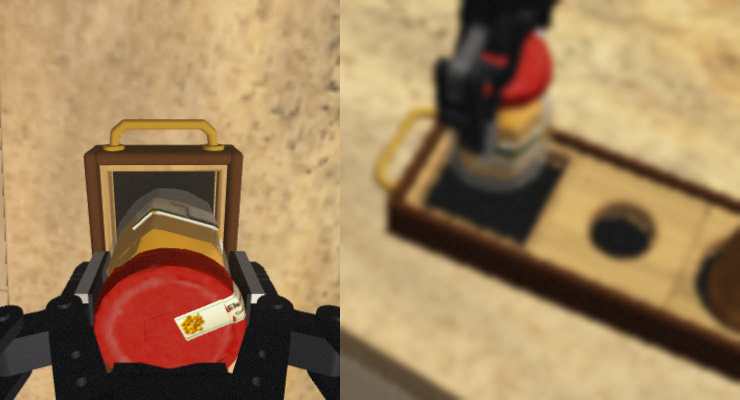

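>>> servo_tool(
  commands=[-0.0055, -0.005, 0, 0, 0, 0, -1, 0, 0, 0, 0, 0, 0, -1, 0, 0, 0.015, 0, 0, 0, -1, 0, 0, 0.015, 0, 0, 0, -1, 0, 0, 0.015, 0, 0, 0, -1, 0, 0, 0.008, 0, 0, 0, -1, 0, 0, 0, 0, 0, 0, -1, 0, 0, 0, 0, 0, 0, -1],
)

```text
t: 29.75
tcp_pos: [0.4287, -0.1316, 0.0577]
tool_rot: [0.663, 0.748, -0.0, -0.001]
force: [0.3, 0.6, -2.6]
finger_gap: 0.669
gripper_force: 54.5
```

Run:
```python
from h import *
go(.429,-.1315,.0506)
s=snap('wrist'); t=np.array(manip.sense()['tcp_pos'])
d=manip.silhouettes(s,'honey_jar')[0]; ys,xs=np.nonzero(d['pixels']); print(d['conf'],xs.min(),xs.max(),ys.min(),ys.max())
for r in range(ys.min(),ys.min()+50,8): m=xs[ys==r]; print(r,m.min(),m.max())
z=t[2]-.0366+.003; k=ys.min(); print('base back',at_z(s,(xs[ys==k].mean(),k),z).round(4),t,'expect back of jar <= pocket edge y',-.1315+.036)
print(manip.sense()['force'])
```

```text
t 29.75 tcp [ 0.4287 -0.1316  0.0577] yaw 6.89 tilt 0.09 gap 0.669 | shares [0.0001 0.0006 0.0142] rz 0.0003
0.92 244 396 188 367
188 305 325
196 292 346
204 283 358
212 277 361
220 271 365
228 268 368
236 264 370
base back [ 0.4214 -0.1025  0.0244] [ 0.42893202 -0.13175278  0.05799422] expect back of jar <= pocket edge y -0.0955
[ 0.33503223 -0.42563281 -3.26050911]
```

>>> servo_tool(
  commands=[0, 0, 0.004, 0, 0, 0, -1, 0, 0, 0.004, 0, 0, 0, -1, 0, 0, 0.003, 0, 0, 0, -1, 0, 0, 0, 0, 0, 0, -1, 0, 0, 0, 0, 0, 0, -1],
)

```text
t: 30.27
tcp_pos: [0.429, -0.1318, 0.0528]
tool_rot: [0.663, 0.748, -0.0, -0.0]
force: [-0.5, -0.2, -2.7]
finger_gap: 0.67
gripper_force: 54.5
```

>>> servo_tool(
  commands=[0, 0, 0.001, 0, 0, 0, -1, 0, 0, 0.001, 0, 0, 0, -1, 0, 0, 0, 0, 0, 0, -1, 0, 0, 0, 0, 0, 0, -1],
)

```text
t: 30.6
tcp_pos: [0.429, -0.1318, 0.0518]
tool_rot: [0.663, 0.748, -0.0, 0.0]
force: [-0.3, -0.3, -3.7]
finger_gap: 0.668
gripper_force: 54.5
```

>>> servo_tool(
  commands=[0, 0, 0.001, 0, 0, 0, -1, 0, 0, 0.001, 0, 0, 0, -1, 0, 0, 0.001, 0, 0, 0, -1, 0, 0, 0, 0, 0, 0, -1, 0, 0, 0, 0, 0, 0, -1],
)

```text
t: 31.02
tcp_pos: [0.4291, -0.1319, 0.0506]
tool_rot: [0.663, 0.748, 0.0, 0.0]
force: [-0.8, -0.1, 3.3]
finger_gap: 0.669
gripper_force: 55.0
```

>>> servo_tool(
  commands=[0, 0, 0, 0, 0, 0, 0.4, 0, 0, 0, 0, 0, 0, 0.6, 0, 0, 0, 0, 0, 0, 0.9, 0, 0, 0, 0, 0, 0, 1, 0, 0, 0, 0, 0, 0, 1, 0, 0, -0.02, 0, 0, 0, 1, 0, 0, -0.04, 0, 0, 0, 1, 0, 0, -0.06, 0, 0, 0, 1, 0, 0, -0.06, 0, 0, 0, 1, 0, 0, -0.05, 0, 0, 0, 1, 0, 0, -0.02, 0, 0, 0, 1, 0, 0, 0, 0, 0, 0, 1],
)

```text
t: 32.02
tcp_pos: [0.4306, -0.1327, 0.1778]
tool_rot: [0.663, 0.748, 0.001, 0.003]
force: [0.1, -0.1, 0.7]
finger_gap: 1.0
gripper_force: 0.0
```

Run:
```python
from h import *
go(.5088,.1788,.15); s=snap('wrist'); fit(s,'honey_jar',.014); s=snap('scene'); fit(s,'honey_jar',.014); s=snap('top'); fit(s,'honey_jar',.014)
```

```text
t 32.02 tcp [ 0.4306 -0.1327  0.1778] yaw 6.9 tilt 0.37 gap 1.0 | shares [0.5999 0.2298 0.0544] rz 0.0003
honey_jar 0.57 [280. 148. 354. 241.] [ 0.4279 -0.1311] [-2.1 -0.5  2.2  0.6]
honey_jar 0.84 [335. 206. 362. 246.] [ 0.4298 -0.1304] [ 0.1 -0.5 -0.1  0.5]
```

>>> servo_tool(
  commands=[0.04, 0.015, 0, 0, 0, 0, 1, 0.07, 0.027, 0, 0, 0, 0, 1, 0.07, 0.027, 0, 0, 0, 0, 1, 0.07, 0.027, 0, 0, 0, 0, 1, 0.07, 0.027, 0, 0, 0, 0, 1, 0.07, 0.027, 0, 0, 0, 0, 1, 0.07, 0.027, 0, 0, 0, 0, 1, 0.07, 0.027, 0, 0, 0, 0, 1, 0.05, 0.02, 0, 0, 0, 0, 1, 0.02, 0.006, 0.03, 0, 0, 0, 1, 0, 0, 0.03, 0, 0, 0, 1, 0, 0, 0, 0, 0, 0, 1],
)

```text
t: 33.32
tcp_pos: [0.5047, 0.1805, 0.1418]
tool_rot: [0.663, 0.749, -0.003, -0.002]
force: [0.2, 0.8, 1.5]
finger_gap: 0.998
gripper_force: 0.0
```

Run:
```python
from h import *
s=snap('wrist'); fit(s,'mandarin_center'); go(.5088,.1788,.008)
```

```text
mandarin_center 0.9 [298. 167. 354. 224.] [0.5085 0.1785] [-0.3  0.3  0.3 -0.3]
t 33.42 tcp [0.5062 0.1796 0.144 ] yaw 6.9 tilt 0.21 gap 0.999 | shares [-0.0022  0.0059  0.272 ] rz 0.0003
```

>>> servo_tool(
  commands=[-0.002, 0.005, 0.02, 0, 0, 0, 1, 0, 0, 0.04, 0, 0, 0, 1, 0, 0, 0.05, 0, 0, 0, 1, 0, 0, 0.05, 0, 0, 0, 1, 0, 0, 0.05, 0, 0, 0, 1, 0, 0, 0.04, 0, 0, 0, 1, 0, 0, 0.016, 0, 0, 0, 1, 0, 0, 0.004, 0, 0, 0, 1, 0, 0, 0, 0, 0, 0, 0.4, 0, 0, 0, 0, 0, 0, 0.2, 0, 0, 0, 0, 0, 0, -1, 0, 0, 0, 0, 0, 0, -1],
  force=20,
)

```text
t: 34.42
tcp_pos: [0.5106, 0.1792, 0.0118]
tool_rot: [0.663, 0.748, 0.001, 0.001]
force: [-0.7, -0.4, 2.7]
finger_gap: 0.512
gripper_force: 19.9
```

>>> servo_tool(
  commands=[0, 0, 0, 0, 0, 0, -1, 0, 0, 0, 0, 0, 0, -1, 0, 0, 0, 0, 0, 0, -1, 0, 0, 0, 0, 0, 0, -1],
)

```text
t: 34.75
tcp_pos: [0.5106, 0.1792, 0.0118]
tool_rot: [0.663, 0.748, 0.001, 0.001]
force: [-1.6, -0.4, 6.6]
finger_gap: 0.508
gripper_force: 20.3
```

>>> servo_tool(
  commands=[0, 0, 0, 0, 0, 0, 0.2, 0, 0, 0, 0, 0, 0, 0.4, 0, 0, 0, 0, 0, 0, 0.4, 0, 0, 0.008, 0, 0, 0, 0.4, 0, 0, 0.008, 0, 0, 0, 0.4, 0, 0, 0, 0, 0, 0, 0.4, 0, 0, 0, 0, 0, 0, 0.1, 0, 0, 0, 0, 0, 0, -1, 0, 0, 0, 0, 0, 0, -1, 0, 0, 0, 0, 0, 0, -1, 0, 0, 0, 0, 0, 0, -1, 0, 0, 0, 0, 0, 0, -1],
)

```text
t: 35.75
tcp_pos: [0.5099, 0.1791, 0.0023]
tool_rot: [0.663, 0.748, 0.0, 0.0]
force: [0.9, -0.8, -0.0]
finger_gap: 0.513
gripper_force: 20.5
```

>>> servo_tool(
  commands=[0, 0, 0, 0, 0, 0, 0.1, 0, 0, 0, 0, 0, 0, 0.3, 0, 0, -0.005, 0, 0, 0, 0.3, 0, 0, -0.004, 0, 0, 0, 0.3, 0, 0, 0, 0, 0, 0, 0.3, 0, 0, 0, 0, 0, 0, 0.1, 0, 0, 0, 0, 0, 0, -1, 0, 0, 0, 0, 0, 0, -1, 0, 0, 0, 0, 0, 0, -1, 0, 0, 0, 0, 0, 0, -1, 0, 0, 0, 0, 0, 0, -1, 0, 0, 0, 0, 0, 0, -1],
)

```text
t: 36.75
tcp_pos: [0.5098, 0.1791, 0.0073]
tool_rot: [0.663, 0.748, 0.0, 0.0]
force: [-1.2, 0.7, 5.6]
finger_gap: 0.512
gripper_force: 20.0
```

Run:
```python
from h import *
go(.4378,-.213,.21); print(manip.sense()['force'].round(1))
```

```text
t 36.75 tcp [0.5098 0.1791 0.0073] yaw 6.9 tilt 0.02 gap 0.512 | shares [-0.7613 -0.2371 -0.4055] rz 0.0003
[-1.2  0.7  5.6]
```

>>> servo_tool(
  commands=[0, 0, -0.01, 0, 0, 0, -1, 0, 0, -0.03, 0, 0, 0, -1, 0, 0, -0.05, 0, 0, 0, -1, 0, 0, -0.06, 0, 0, 0, -1, 0, 0, -0.06, 0, 0, 0, -1, 0, 0, -0.06, 0, 0, 0, -1, 0, 0, -0.05, 0, 0, 0, -1, -0.02, -0.006, -0.03, 0, 0, 0, -1, -0.04, -0.012, -0.016, 0, 0, 0, -1, -0.06, -0.02, 0, 0, 0, 0, -1, -0.06, -0.02, 0, 0, 0, 0, -1, -0.06, -0.02, 0, 0, 0, 0, -1],
)

```text
t: 37.75
tcp_pos: [0.4849, 0.0544, 0.1901]
tool_rot: [0.663, 0.749, 0.0, 0.0]
force: [0.7, -0.4, -0.5]
finger_gap: 0.517
gripper_force: 20.6
```

>>> servo_tool(
  commands=[-0.06, -0.02, 0, 0, 0, 0, -1, -0.06, -0.02, 0, 0, 0, 0, -1, -0.06, -0.02, 0, 0, 0, 0, -1, -0.06, -0.02, 0, 0, 0, 0, -1, -0.06, -0.02, 0, 0, 0, 0, -1, -0.06, -0.02, 0, 0, 0, 0, -1, -0.06, -0.02, 0, 0, 0, 0, -1, -0.05, -0.02, 0, 0, 0, 0, -1, -0.03, -0.01, 0, 0, 0, 0, -1, 0, 0, 0, 0, 0, 0, -1, 0, 0, 0, 0, 0, 0, -1],
)

```text
t: 38.67
tcp_pos: [0.4307, -0.2035, 0.1897]
tool_rot: [0.664, 0.748, 0.0, -0.0]
force: [0.3, 1.0, -0.8]
finger_gap: 0.515
gripper_force: 20.6
```

Run:
```python
from h import *
s=snap('wrist'); go(.4378,-.213,.21); fit(s,'mandarin_center',manip.sense()['tcp_pos'][2]-.0073)
```

```text
t 38.72 tcp [ 0.4307 -0.2025  0.1896] yaw 6.84 tilt 0.08 gap 0.511 | shares [-0.0224  0.0117 -0.0408] rz 0.0001
mandarin_center 0.65 [268. 223. 369. 338.] [ 0.4292 -0.2044] [-3.   5.   3.  -2.5]
```

>>> servo_tool(
  commands=[-0.011, 0.007, 0, 0, 0, 0, -1, -0.0105, 0.007, 0, 0, 0, 0, -1, 0, 0, 0, 0, 0, 0, -1, 0, 0, 0.03, 0, 0, 0, -1, 0, 0, 0.05, 0, 0, 0, -1, 0, 0, 0.05, 0, 0, 0, -1, 0, 0, 0.05, 0, 0, 0, -1, 0, 0, 0.04, 0, 0, 0, -1, 0, 0, 0.03, 0, 0, 0, -1, 0, 0, 0.01, 0, 0, 0, -1, 0, 0, 0, 0, 0, 0, -1, 0, 0, 0, 0, 0, 0, -1],
)

```text
t: 39.77
tcp_pos: [0.4398, -0.213, 0.06]
tool_rot: [0.663, 0.748, 0.0, 0.0]
force: [-0.3, -0.4, -1.0]
finger_gap: 0.515
gripper_force: 20.6
```

Run:
```python
from h import *
s=snap('wrist'); go(.4388,-.2125,.030); fit(s,'mandarin_center',manip.sense()['tcp_pos'][2]-.0073)
```

```text
t 39.82 tcp [ 0.44   -0.2132  0.0605] yaw 6.91 tilt 0.09 gap 0.511 | shares [ 0.0018 -0.0023  0.061 ] rz 0.0003
mandarin_center 0.71 [268. 224. 369. 337.] [ 0.4382 -0.2131] [-3.3  3.   3.2 -2. ]
```

Mandarin is centred on the dish; lower.

>>> servo_tool(
  commands=[0, 0, 0.015, 0, 0, 0, -1, 0, 0, 0.02, 0, 0, 0, -1, 0, 0, 0.015, 0, 0, 0, -1, 0, 0, 0.008, 0, 0, 0, -1, 0, 0, 0.004, 0, 0, 0, -1, 0, 0, 0, 0, 0, 0, -1, 0, 0, 0, 0, 0, 0, -1],
)

```text
t: 40.45
tcp_pos: [0.439, -0.2126, 0.0286]
tool_rot: [0.663, 0.748, 0.0, -0.001]
force: [0.2, 0.6, -0.9]
finger_gap: 0.513
gripper_force: 20.6
```

>>> servo_tool(
  commands=[0, 0, 0.002, 0, 0, 0, -1, 0, 0, 0, 0, 0, 0, -1, 0, 0, 0, 0, 0, 0, 0.1, 0, 0, 0, 0, 0, 0, 0.2, 0, 0, 0, 0, 0, 0, 0.25, 0, 0, 0, 0, 0, 0, 0.25, 0, 0, 0, 0, 0, 0, 0.25, 0, 0, -0.01, 0, 0, 0, 0.25, 0, 0, -0.03, 0, 0, 0, 0.25, 0, 0, -0.05, 0, 0, 0, 0.3, 0, 0, -0.06, 0, 0, 0, 0.5, 0, 0, -0.06, 0, 0, 0, 0.5],
)

```text
t: 41.45
tcp_pos: [0.4388, -0.2125, 0.1338]
tool_rot: [0.663, 0.748, -0.0, -0.001]
force: [0.2, -0.2, 0.3]
finger_gap: 0.751
gripper_force: 0.0
```

>>> servo_tool(
  commands=[0, 0, -0.06, 0, 0, 0, 0.5, 0, 0, -0.06, 0, 0, 0, 0.5, 0, 0, -0.04, 0, 0, 0, 0.5, 0, 0, -0.02, 0, 0, 0, 0.5, 0, 0, 0, 0, 0, 0, 0.5, 0, 0, 0, 0, 0, 0, 0.5],
)

```text
t: 41.95
tcp_pos: [0.4393, -0.2129, 0.2234]
tool_rot: [0.663, 0.748, -0.0, 0.001]
force: [0.4, -0.1, -0.3]
finger_gap: 0.749
gripper_force: 0.0
```

Run:
```python
from h import *
import time
go(.4388,-.2125,.2)
for n in ('wrist','scene','top'):
    s=snap(n,'f_'+n+'.png'); print(n)
    fit(s,'mandarin_center',.019); fit(s,'salt_shaker',.014); fit(s,'pepper_mill',.014); fit(s,'honey_jar',.014)
    for q in ('spice_jar','lime'): print(q,[(np.round(d['box']).astype(int).tolist(),round(d['conf'],2)) for d in manip.look_for(s,q)][:2])
```

```text
t 41.95 tcp [ 0.4393 -0.2129  0.2234] yaw 6.89 tilt 0.08 gap 0.749 | shares [ 0.001  -0.0009  0.0467] rz 0.0003
wrist
mandarin_center 0.66 [296. 150. 342. 198.] [ 0.4377 -0.212 ] [-0.4  0.6  0.4 -0.7]
salt_shaker 0.7 [305. 324. 335. 349.] [ 0.4584 -0.3738] [ -5.  -45.5   5.2   3. ]
pepper_mill 0.74 [288. 216. 346. 327.] [ 0.4457 -0.2914] [-2.1 -5.3  2.1  1.7]
honey_jar 0.65 [283.  55. 353. 128.] [ 0.4274 -0.1326] [-1.4 -1.2  1.4  2.6]
spice_jar []
lime []
scene
mandarin_center 0.86 [370. 233. 390. 254.] [ 0.4385 -0.2121] [-0.6  0.2  0.6 -0.3]
salt_shaker 0.74 [439. 251. 464. 284.] [ 0.4622 -0.3738] [-1.5 -0.7  1.3  0.6]
pepper_mill 0.7 [401. 224. 437. 274.] [ 0.4466 -0.2978] [-0.5 -3.5  0.4  2.1]
honey_jar 0.85 [336. 206. 362. 247.] [ 0.4291 -0.1321] [-0.5 -0.   0.4 -0. ]
spice_jar [([186, 143, 22, 35], 0.95), ([391, 242, 41, 40], 0.51)]
lime [([231, 145, 12, 18], 0.74)]
top
mandarin_center 0.79 [383. 206. 398. 223.] [ 0.4407 -0.2075] [-1.8 -0.8  1.8  0.7]
honey_jar 0.74 [351. 208. 375. 228.] [ 0.4288 -0.1314] [-1.4 -1.6  1.2  2.2]
spice_jar [([166, 222, 30, 18], 0.8)]
lime [([193, 186, 15, 15], 0.68)]
```

```bash
python3 -c "
from station import manip
print(manip.sign_off())"
```

```text
the job is handed in; nothing more can be done
None
```

The job is handed in at about 42 s: the mill, shaker and honey jar were lowered onto their pocket floors and the mandarin into its dish. The last camera fits put all four in place, with the spice jar and lime still where they were; the judge's verdict was not shown.

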